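# Reset the tripped breaker and restart the dust extractor

## Robot

A 6-joint arm with a two-finger parallel gripper is mounted at the origin on the work surface; the furniture and walls round the work are solid. World frame = base frame: x ahead of the robot, y to its left, z up, the work surface at z = 0. Lengths are in m, angles in degrees, forces in N, time in s.
With the tool pointing down it reaches from about 0.35 to 0.775 m from the base axis. Payload 7.3 kg.
Tool frame: the origin (TCP) lies between the finger pads; the fingertips stand 11 mm ahead of it and the grasp point (between the pads) lies 8 mm behind it (robot.finger_overhang is the distance from the TCP to the fingertips, in m); z points along the fingers, y is the line along which they close (so a half turn about z gives the same grasp; the last joint's range is limited). The gripper opens to 92 mm and grips with 3 to 60 N. Pads are 19 mm wide; open, the fingers measure 130 mm over their backs; the gripper's body (75 mm by 190 mm) begins 47 mm behind the grasp point.
Start: joints at [62.624, 19.595, 87.324, -0, 73.075, -8.365], TCP at [0.171, 0.496, 0.238] pointing down, gripper open.
Joint ranges: [-145.02, 145.02], [-44.19, 115.74], [2.07, 154.8], [-57.11, 237.11], [16.16, 152.29], [-177.93, 177.93]. Speed limits (degrees/s): [147.25, 147.25, 180, 180, 180, 180].

## Interface

Orientations are given as [roll, pitch, yaw] about the fixed x, y, z axes, in that order (R = Rz(yaw) Ry(pitch) Rx(roll)).
In Python, from plant import robot gives the robot as it stands.
- The arm moves only by the shell command python3 -m crank 'ROWS' [FORCE]. ROWS is JSON, a list of rows, each an object with "gripper": the gripper's target within -1 to 1 (fully open at 1, half-way at 0, shut at -1); "dp": the shift along the tool's x, y, z in m, a list of three; "turn": the turn, a rotation vector about the tool's x, y, z in rad, a list of three. A call has 1 to 10 rows; each row is the pose to reach, as a shift and turn from the pose commanded when the call began, along the tool's axes at that moment; what a row does not reach only later rows make up. A row lasts 1/12 s, in which the tool goes at most 41.7 mm and 7.16 degrees, less where a joint would pass 70% of its speed; a pose out of reach is approached as far as the arm can. A call with a gripper value outside its range is refused whole. The fingers move at their own pace and stop on an object; FORCE is the grip in N (left out, the last holds). Time passes only in rows, so rows that repeat a pose let the fingers close. It gives the time, the measured TCP pose, the force, the opening and the grip force at its end, in the units of the state.
- robot.get_obs(): the state, without advancing time (a new reading comes with each control period).
- robot.grab_frame(name): name is "scene" or "top"; returns (picture, depth): 420x560x3 uint8, red, green, blue; 420x560 float32, m along the optical axis (not along the pixel's ray), 0 where there is no reading.
- robot.calibration(name): a dict with "mtx" (3x3 intrinsics, pixels), "R" (3x3) and "t" (3): a world point X has camera coordinates R X + t. Camera axes: x right, y down, z forward; pixel columns grow to the right and rows downward; lengths in m; the calibration is good to about 2 mm. A picture is of the moment at which its call begins. calibration takes no time and is no camera call.
- robot.hand_in(): hands the job in; it is judged then, once.
Trained networks look in the newest picture that a camera, given by its name, has taken for a name from the list of things; names that differ only in an ending like _2 or _b are one class to them, and where a whole thing is asked for, a point or a joint stands for the part that bears it (a point fixed in the world has none). Each returns a list of dicts, best first, with "conf" (0 to 1); they miss things now and then, are a little off and sometimes report something else, mostly with a low value. They report only what shows in the picture. A call takes as long as a camera call.
- robot.spot_in(camera, query): "centre" ([x, y, z] in m, in world coordinates, good to about 4 mm: the middle of the surface that is visible of it).
- robot.outline_of(camera, query): "pixels" (420x560 bool, what is visible of it).
- robot.tip_of(camera, query): "centre" ([x, y, z] in m, in world coordinates, good to about 4 mm: a listed point, or the origin of a listed thing).
The state is a dict: "time_s": time; "q": joint angles; "joint_velocities": joint speeds; "tau": joint torques, N m; "eef_pos": TCP position; "orientation": TCP orientation; "wrist_force": force on the tool from outside, world axes, zero at the start; "torque": the same for the moment, N m; "finger_gap": finger opening in m; "grasp_force": force on a finger pad.
Only numpy, scipy, OpenCV 4.12 (cv2) and the standard library are available. Lean on these libraries where they do the work, as an engineer would, in place of code of your own. Each camera call takes 0.05 s, during which the arm holds its last target. There are 200 camera calls.

## Task

The dust extractor has tripped. With the fingertips, gently press the popped-out slim round pin of the breaker box fully home so that it stays in, then press the square start key right down, let it spring up again and withdraw. Leave the broad mushroom-headed stop button and its box untouched, lift or shift none of the boxes, and do not disturb the other things on the bench.

Things in the scene. Friction and masses are not known exactly. Their poses are not given: they have to be found in the camera images.
- breaker_box: Loose grey control box on rubber feet, 76 x 76 mm, 42 mm high, 1.2 kg, with a thin bright face plate and a 4 mm steel collar on top; origin at the centre of its underside, z up. Its round collar (26 mm) carries the slim reset pin.
- reset_pin (a joint): How far the reset pin is pressed in (m): 0 to 0.0015 popped out at the start, 0.008 fully home at its hard stop. It slides straight down into the box against about 3 N of friction, has no spring and stays where it is left.
- reset_pin_top (a point): Centre of the flat top of the black round reset pin, 14 mm across, at the middle of its box: 60 mm above the bench when the joint reads 0, 52 mm when fully home (6 mm above the collar). Axes as its box.
- start_box: Loose grey control box on rubber feet, 76 x 76 mm, 42 mm high, 1.2 kg, with a thin bright face plate and a 4 mm steel collar on top; origin at the centre of its underside, z up. Its square collar (36 mm) carries the square start key.
- start_key (a joint): How far the start key is pressed (m): 0 up, 0.008 fully down. A spring pushes back with 1.5 N at first and 5 N fully down; it springs up again by itself.
- start_key_top (a point): Centre of the flat top of the black square start key, 26 x 26 mm, at the middle of its box: 58 mm above the bench when up, 50 mm when fully down (4 mm above the collar). Axes as its box.
- stop_box: Loose grey control box on rubber feet, 76 x 76 mm, 42 mm high, 1.2 kg, with a thin bright face plate and a 4 mm steel collar on top; origin at the centre of its underside, z up. Its round collar (32 mm) carries the broad mushroom-headed stop button.
- stop_button (a joint): How far the stop button is pressed (m): 0 up, 0.008 fully down, with the same spring as the start key. It must stay up.
- stop_button_top (a point): Centre of the top of the black mushroom-headed stop button, 40 mm across, 67 mm above the bench at the middle of its box.
- screw_box: Carton of screws, 52 x 82 x 40 mm, loose bystander; origin at the centre of its underside.
- tape_measure: Yellow tape measure, 40 x 74 x 66 mm high, loose bystander; origin at the centre of its underside.
- pencil: Flat carpenter's pencil, 12 x 184 x 8 mm, loose bystander; origin at the centre of its underside.
- beech_cube: Beech cube, 48 mm, loose bystander; origin at the centre of its underside.

How it is judged (in metres and radians):
On the way, in this order (a step that is already met when the one before it is completed fails the run):
1. the reset pin is pressed home (value of joint reset_pin above 0.0065 m), for 0.1 s.
2. the start key is pressed down by the fingers (value of joint start_key above 0.005 m and contact force between the fingers and start_box above 0.5 N), for 0.1 s.
At the end, for the whole second after the job is handed in: The reset pin stays at least 6.5 mm in, the start key (pressed at least 5 mm on the way, after the pin) and the stop button are up within 1.5 mm, and all three boxes stand upright, at rest, within 15 mm of where they began (value of joint reset_pin above 0.0065 m and value of joint each of start_key, stop_button below 0.0015 m and distance of each of breaker_box, start_box, stop_box from where it was at the start of the episode below 0.015 m and angle between each of breaker_box, start_box, stop_box's own z axis and vertical below 0.05 rad and linear speed of each of breaker_box, start_box, stop_box below 0.01 m/s); the robot touches nothing.
It fails at once if the start key is pressed before the breaker is reset (value of joint start_key above 0.002 m and value of joint reset_pin below 0.006 m).
It fails at once if the stop button or its box is touched (value of joint stop_button above 0.002 m or contact force between any of the arm, the fingers and stop_box above 0.5 N).
It fails at once if the breaker or start box is pressed harder than 30 N (contact force between the fingers and breaker_box above 30 N or contact force between the fingers and start_box above 30 N).
It fails at once if a control box is lifted, tipped or shifted by more than 15 mm (height (world z) of any of breaker_box, start_box, stop_box above 0.008 m or angle between any of breaker_box, start_box, stop_box's own z axis and vertical above 0.12 rad or distance of any of breaker_box, start_box, stop_box from where it was at the start of the episode above 0.015 m).
It fails at once if another thing on the bench is moved by more than 10 mm (distance of any of screw_box, tape_measure, pencil, beech_cube from where it was at the start of the episode above 0.01 m).
It also fails if it takes over 43 s, if anything falls off the work surface, if the arm or the gripper's body presses on something with over 40 N, if the wrist force passes 120 N, or if a joint passes its speed limit or range.

## Working session

There is one attempt and no reset: what is moved stays moved. The work goes in short steps, Python scripts to look and compute and a shell command to move; the robot and the scene stay as the last step left them, time stands still between calls to the robot, and variables do not carry over. Pictures are saved under pics/ and viewed, at most 10 in all, crops included, and the job is handed in when it is done.

```bash
mkdir -p pics
python3 - <<'E'
from plant import robot
import cv2
for c in("scene","top"):
    p,d=robot.grab_frame(c); cv2.imwrite(f"pics/{c}0.png",p[:,:,::-1])
    for q in("reset_pin_top","start_key_top","stop_button_top","breaker_box","start_box","stop_box","screw_box","tape_measure","pencil","beech_cube"):
        print(c,q,[(r["centre"].round(3).tolist() if hasattr(r["centre"],'round') else [round(v,3) for v in r["centre"]],round(r["conf"],2)) for r in robot.tip_of(c,q)[:3]])
o=robot.get_obs();print(o)
E
```

```text
scene reset_pin_top [([0.459, -0.211, 0.069], 0.5), ([0.468, 0.117, 0.056], 0.41)]
scene start_key_top [([0.508, -0.03, 0.06], 0.78)]
scene stop_button_top [([0.46, -0.211, 0.068], 0.83)]
scene breaker_box [([0.468, 0.117, -0.0], 0.69), ([0.508, -0.036, 0.004], 0.39)]
scene start_box [([0.508, -0.039, 0.001], 0.91)]
scene stop_box [([0.458, -0.205, 0.001], 0.68)]
scene screw_box [([0.654, -0.019, 0.001], 0.78)]
scene tape_measure [([0.632, -0.182, 0.002], 0.92), ([0.51, -0.032, 0.056], 0.47)]
scene pencil [([0.486, 0.051, 0.003], 0.66)]
scene beech_cube [([0.647, 0.137, 0.003], 0.81)]
top reset_pin_top [([0.47, 0.117, 0.061], 0.54)]
top start_key_top [([0.507, -0.03, 0.059], 0.57)]
top stop_button_top [([0.456, -0.206, 0.066], 0.73)]
top breaker_box [([0.469, 0.117, 0.0], 0.96)]
top start_box [([0.51, -0.031, -0.002], 0.7)]
top stop_box [([0.458, -0.207, -0.002], 0.84)]
top screw_box [([0.651, -0.017, -0.001], 0.7), ([0.509, -0.029, 0.061], 0.37)]
top tape_measure [([0.628, -0.183, 0.003], 0.8)]
top pencil [([0.484, 0.046, -0.004], 0.56)]
top beech_cube [([0.646, 0.135, -0.002], 0.72)]
{'time_s': 1.1, 'q': array([ 6.26240572e+01,  1.95955882e+01,  8.73238774e+01,  3.23170730e-04,
        7.30760859e+01, -8.36587873e+00]), 'joint_velocities': array([ 0.02036825,  0.02292708,  0.06338283,  0.05323491,  0.04385572,
       -0.01098599]), 'tau': array([ 1.39231019e-03, -4.31133807e+01, -2.44484478e+01,  7.23012071e-02,
        4.81490290e-02,  5.23406300e-06]), 'eef_pos': array([0.17100208, 0.49638881, 0.23774038]), 'orientation': array([1.79995554e+02, 3.41345642e-04, 1.60989842e+02]), 'wrist_force': array([ 0.82327151, -0.66531604, -0.01097778]), 'torque': array([ 0.00679491, -0.00662196,  0.07891794]), 'grasp_force': 0.0, 'finger_gap': 0.09176445004817843}
```

View pics/top0.png

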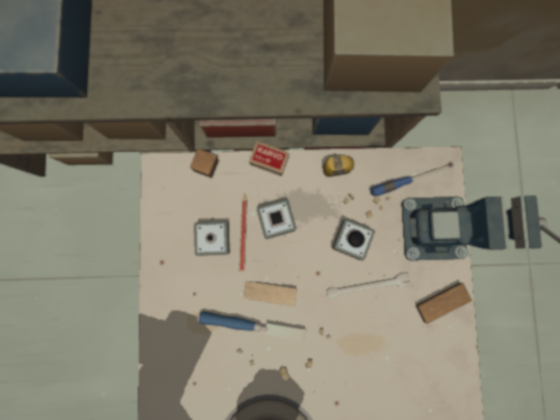

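View pics/scene0.png

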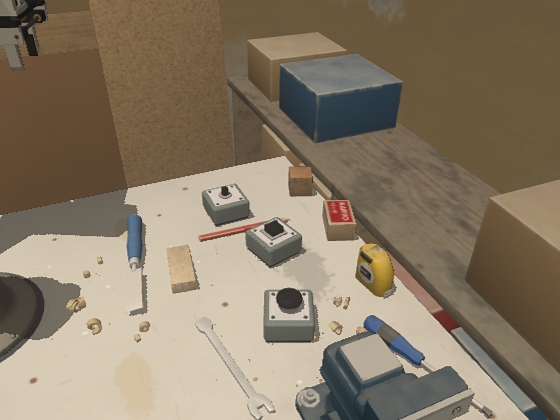

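The top view shows the breaker with its slim pin at about (211,238), the start key at (276,218) and the stop button at (354,239). The red pencil lies between the breaker and the start box. The scene view agrees, and both cameras put the points within 3 mm of each other. I'll shut the fingers and travel above the breaker.

```bash
python3 -m crank '[{"gripper":-1,"dp":[-0.03,-0.02,0],"turn":[0,0,0]},{"gripper":-1,"dp":[-0.065,-0.042,0],"turn":[0,0,0]},{"gripper":-1,"dp":[-0.1,-0.064,0],"turn":[0,0,0]},{"gripper":-1,"dp":[-0.135,-0.087,0],"turn":[0,0,0]},{"gripper":-1,"dp":[-0.17,-0.11,0],"turn":[0,0,0]},{"gripper":-1,"dp":[-0.205,-0.132,0],"turn":[0,0,0]},{"gripper":-1,"dp":[-0.24,-0.155,0],"turn":[0,0,0]},{"gripper":-1,"dp":[-0.275,-0.177,0],"turn":[0,0,0]},{"gripper":-1,"dp":[-0.31,-0.2,0],"turn":[0,0,0]},{"gripper":-1,"dp":[-0.34,-0.22,0],"turn":[0,0,0]}]' 10
```

```text
time_s: 1.93
eef_pos: [0.4221, 0.1754, 0.238]
orientation: [180.0, 0.0, 160.9]
wrist_force: [-0.2, 0.7, 0.1]
finger_gap: 0.0295
grasp_force: 0.0
```

```bash
python3 -m crank '[{"gripper":-1,"dp":[-0.035,-0.022,0],"turn":[0,0,0]},{"gripper":-1,"dp":[-0.065,-0.041,0],"turn":[0,0,0]},{"gripper":-1,"dp":[-0.065,-0.041,0.03],"turn":[0,0,0]},{"gripper":-1,"dp":[-0.065,-0.041,0.06],"turn":[0,0,0]},{"gripper":-1,"dp":[-0.065,-0.041,0.09],"turn":[0,0,0]},{"gripper":-1,"dp":[-0.065,-0.041,0.12],"turn":[0,0,0]},{"gripper":-1,"dp":[-0.065,-0.041,0.14],"turn":[0,0,0]},{"gripper":-1,"dp":[-0.065,-0.041,0.147],"turn":[0,0,0]},{"gripper":-1,"dp":[-0.065,-0.041,0.147],"turn":[0,0,0]},{"gripper":-1,"dp":[-0.065,-0.041,0.147],"turn":[0,0,0]}]'
python3 - <<'E'
from plant import robot
import cv2
p,d=robot.grab_frame("scene"); cv2.imwrite("pics/s1.png",cv2.resize(p[140:290,150:350,::-1],None,fx=4,fy=4))
print(robot.get_obs()["eef_pos"],robot.get_obs()["finger_gap"],robot.finger_overhang)
E
```

```text
time_s: 2.77
eef_pos: [0.4695, 0.1178, 0.0914]
orientation: [180.0, 0.0, 161.0]
wrist_force: [0.8, -0.0, 0.9]
finger_gap: 0.0003
grasp_force: 0.0
[0.46989443 0.1178366  0.09195866] 0.00023719709106462318 0.011
```

View pics/s1.png

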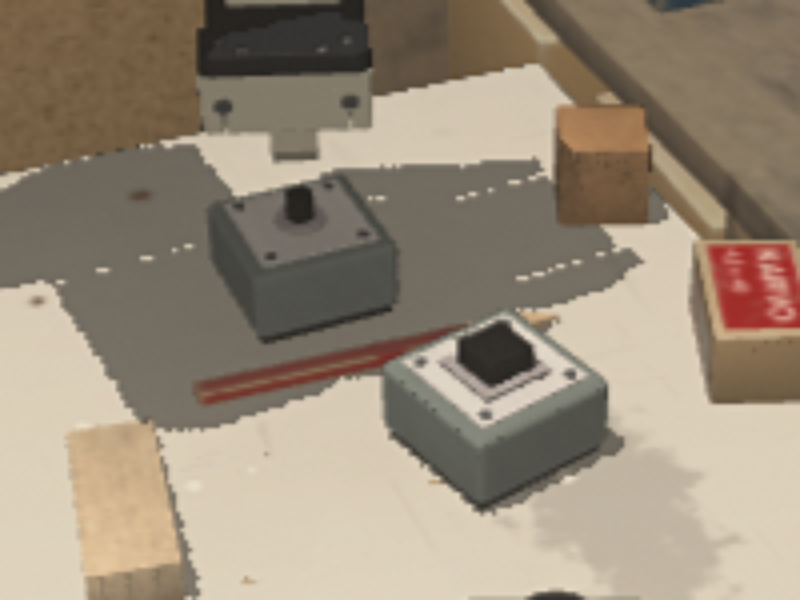

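The closed fingertips (about (295,155) in the crop) hang directly above the pin (about (298,200)), with the expected gap of about 20 mm. Now I press slowly.

```bash
python3 -m crank '[{"gripper":-1,"dp":[0,0,0.009],"turn":[0,0,0]},{"gripper":-1,"dp":[0,0,0.017],"turn":[0,0,0]},{"gripper":-1,"dp":[0,0,0.019],"turn":[0,0,0]},{"gripper":-1,"dp":[0,0,0.02],"turn":[0,0,0]},{"gripper":-1,"dp":[0,0,0.021],"turn":[0,0,0]},{"gripper":-1,"dp":[0,0,0.022],"turn":[0,0,0]},{"gripper":-1,"dp":[0,0,0.023],"turn":[0,0,0]},{"gripper":-1,"dp":[0,0,0.024],"turn":[0,0,0]},{"gripper":-1,"dp":[0,0,0.024],"turn":[0,0,0]}]'
```

```text
time_s: 3.57
eef_pos: [0.4688, 0.1177, 0.0666]
orientation: [180.0, -0.0, 161.0]
wrist_force: [-0.2, 0.0, -0.5]
finger_gap: 0.0008
grasp_force: 0.0
```

```bash
python3 -m crank '[{"gripper":-1,"dp":[0,0,0.0005],"turn":[0,0,0]},{"gripper":-1,"dp":[0,0,0.001],"turn":[0,0,0]},{"gripper":-1,"dp":[0,0,0.0015],"turn":[0,0,0]},{"gripper":-1,"dp":[0,0,0.002],"turn":[0,0,0]},{"gripper":-1,"dp":[0,0,0.0025],"turn":[0,0,0]}]'
python3 - <<'E'
from plant import robot
import cv2
p,d=robot.grab_frame("scene"); cv2.imwrite("pics/s2.png",cv2.resize(p[150:250,170:290,::-1],None,fx=5,fy=5))
o=robot.get_obs();print(o["eef_pos"],o["wrist_force"])
E
```

```text
time_s: 3.98
eef_pos: [0.469, 0.1177, 0.0642]
orientation: [180.0, 0.0, 161.0]
wrist_force: [-1.4, 0.3, 2.6]
finger_gap: 0.0004
grasp_force: 1.4
[0.4689821  0.11773172 0.06415773] [-1.01722108 -0.48958998  3.01939149]
```

View pics/s2.png

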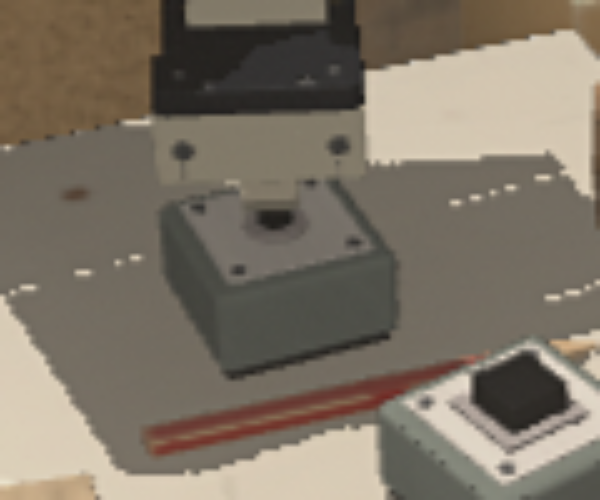

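The fingertips sit on the pin (about (272,205) in the crop), which shows only a short stub, and the force is 3 N. I'll go on to the hard stop.

```bash
python3 -m crank '[{"gripper":-1,"dp":[0,0,0.0005],"turn":[0,0,0]},{"gripper":-1,"dp":[0,0,0.001],"turn":[0,0,0]},{"gripper":-1,"dp":[0,0,0.001],"turn":[0,0,0]}]'
```

```text
time_s: 4.28
eef_pos: [0.469, 0.1177, 0.0632]
orientation: [180.0, 0.0, 161.0]
wrist_force: [-1.9, -0.5, 2.9]
finger_gap: 0.0006
grasp_force: 1.5
```

```bash
python3 -m crank '[{"gripper":-1,"dp":[0,0,0.0005],"turn":[0,0,0]},{"gripper":-1,"dp":[0,0,0.0005],"turn":[0,0,0]}]'
```

```text
time_s: 4.45
eef_pos: [0.469, 0.1177, 0.0632]
orientation: [180.0, 0.0, 161.0]
wrist_force: [-1.8, -0.7, 6.5]
finger_gap: 0.0002
grasp_force: 3.7
```

Force rises without motion, so the pin is home. Lift, cross over to the start key.

```bash
python3 -m crank '[{"gripper":-1,"dp":[0,0,-0.015],"turn":[0,0,0]},{"gripper":-1,"dp":[0,0,-0.05],"turn":[0,0,0]},{"gripper":-1,"dp":[-0.017,-0.025,-0.05],"turn":[0,0,0]},{"gripper":-1,"dp":[-0.034,-0.051,-0.05],"turn":[0,0,0]},{"gripper":-1,"dp":[-0.051,-0.076,-0.05],"turn":[0,0,0]},{"gripper":-1,"dp":[-0.068,-0.102,-0.05],"turn":[0,0,0]},{"gripper":-1,"dp":[-0.085,-0.127,-0.05],"turn":[0,0,0]},{"gripper":-1,"dp":[-0.085,-0.127,-0.035],"turn":[0,0,0]},{"gripper":-1,"dp":[-0.085,-0.127,-0.02],"turn":[0,0,0]},{"gripper":-1,"dp":[-0.085,-0.127,-0.02],"turn":[0,0,0]}]'
python3 - <<'E'
from plant import robot
import cv2
p,d=robot.grab_frame("scene"); cv2.imwrite("pics/s3.png",cv2.resize(p[150:290,170:350,::-1],None,fx=4,fy=4))
o=robot.get_obs();print(o["eef_pos"],o["wrist_force"])
for q in("reset_pin_top","start_key_top"):print(q,[(r["centre"],r["conf"]) for r in robot.tip_of("scene",q)])
E
```

```text
time_s: 5.28
eef_pos: [0.5064, -0.0305, 0.0802]
orientation: [-180.0, -0.3, 160.9]
wrist_force: [-0.8, 0.6, 0.7]
finger_gap: 0.0005
grasp_force: 0.0
[ 0.50692039 -0.03014906  0.08143041] [-0.22427222 -0.83724015  0.58263527]
reset_pin_top [([0.4659, 0.1185, 0.0511], 0.57)]
start_key_top [([0.5079, -0.0278, 0.0566], 0.72)]
```

View pics/s3.png

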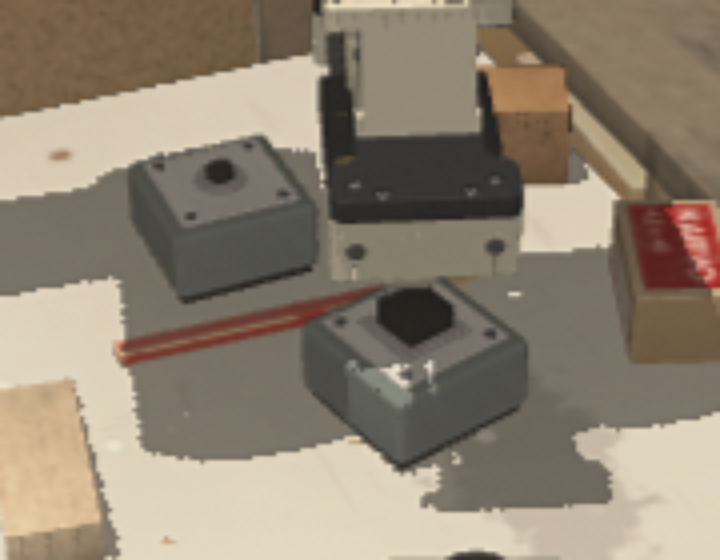

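Run:
```python
from plant import robot
import cv2,numpy as np
c=robot.calibration("scene");p,d=robot.grab_frame("scene")
o=robot.get_obs();e=o["eef_pos"];print(e,o["finger_gap"],o["orientation"])
for X in(e+[0,0,-.011],e,e+[0,0,.03],np.array([.508,-.03,.058])):
    x=c["R"]@X+c["t"];u=c["mtx"]@x/x[2];print(u[:2],"crop",(u[0]-170)*4,(u[1]-150)*4,x[2],d[int(u[1]),int(u[0])])
cv2.imwrite("pics/s4.png",cv2.resize(p[190:260,230:320,::-1],None,fx=7,fy=7,interpolation=cv2.INTER_NEAREST))
```

```text
[ 0.50836421 -0.02980583  0.0833507 ] 0.0005836398975986829 [1.79989376e+02 6.37961684e-02 1.61029597e+02]
[272.08099375 219.15734068] crop 408.32397500968455 276.62936272054276 0.9083103892587252 0.8949439
[272.10130895 214.10380482] crop 408.4052358158276 256.41521927567385 0.9019064248859047 0.79608077
[272.15820932 199.94947526] crop 408.6328372936148 199.7979010552134 0.884441067505485 0.76817936
[271.91148926 225.75247839] crop 407.6459570300335 303.00991356781174 0.9163952604057441 0.91693217
```

View pics/s4.png

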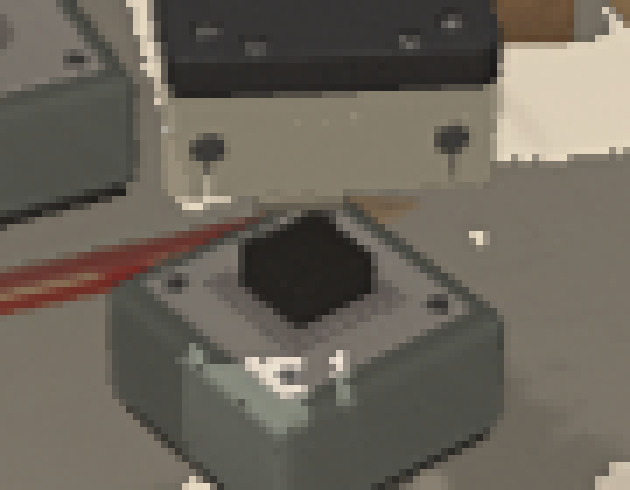

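The projected fingertip lies just behind the lower edge of the gripper block and directly over the key (black hexagon at about (308,268)). It is well centred. Pin reads down (0.051). Pressing the key now.

```bash
python3 -m crank '[{"gripper":-1,"dp":[0,0,0.006],"turn":[0,0,0]},{"gripper":-1,"dp":[0,0,0.011],"turn":[0,0,0]},{"gripper":-1,"dp":[0,0,0.013],"turn":[0,0,0]},{"gripper":-1,"dp":[0,0,0.0145],"turn":[0,0,0]},{"gripper":-1,"dp":[0,0,0.016],"turn":[0,0,0]},{"gripper":-1,"dp":[0,0,0.0175],"turn":[0,0,0]},{"gripper":-1,"dp":[0,0,0.019],"turn":[0,0,0]},{"gripper":-1,"dp":[0,0,0.02],"turn":[0,0,0]},{"gripper":-1,"dp":[0,0,0.02],"turn":[0,0,0]}]'
```

```text
time_s: 6.23
eef_pos: [0.5078, -0.0299, 0.0627]
orientation: [180.0, -0.0, 161.0]
wrist_force: [-2.5, 3.0, 4.4]
finger_gap: 0.0007
grasp_force: 2.1
```

```bash
python3 -m crank '[{"gripper":-1,"dp":[0,0,0.0007],"turn":[0,0,0]},{"gripper":-1,"dp":[0,0,0.0014],"turn":[0,0,0]},{"gripper":-1,"dp":[0,0,0.002],"turn":[0,0,0]},{"gripper":-1,"dp":[0,0,0.002],"turn":[0,0,0]}]'
```

```text
time_s: 6.57
eef_pos: [0.5079, -0.03, 0.0612]
orientation: [180.0, 0.0, 161.0]
wrist_force: [-3.8, 2.6, 8.4]
finger_gap: 0.0004
grasp_force: 4.3
```

Key is fully down (tip at 50.2 mm, 8 N, past the 5 N spring). Now I withdraw straight up.

```bash
python3 -m crank '[{"gripper":-1,"dp":[0,0,-0.004],"turn":[0,0,0]},{"gripper":-1,"dp":[0,0,-0.01],"turn":[0,0,0]},{"gripper":-1,"dp":[0,0,-0.03],"turn":[0,0,0]},{"gripper":-1,"dp":[0,0,-0.06],"turn":[0,0,0]},{"gripper":-1,"dp":[0,0,-0.09],"turn":[0,0,0]},{"gripper":-1,"dp":[0,0,-0.12],"turn":[0,0,0]},{"gripper":-1,"dp":[0,0,-0.15],"turn":[0,0,0]},{"gripper":-1,"dp":[0,0,-0.15],"turn":[0,0,0]},{"gripper":-1,"dp":[0,0,-0.15],"turn":[0,0,0]},{"gripper":-1,"dp":[0,0,-0.15],"turn":[0,0,0]}]'
python3 - <<'E'
from plant import robot
import cv2
p,d=robot.grab_frame("scene"); cv2.imwrite("pics/s5.png",cv2.resize(p[150:290,170:350,::-1],None,fx=4,fy=4))
for q in("reset_pin_top","start_key_top","start_box","breaker_box","stop_button_top","pencil"):print(q,[(r["centre"],r["conf"]) for r in robot.tip_of("scene",q)])
E
```

```text
time_s: 7.4
eef_pos: [0.5076, -0.0302, 0.2102]
orientation: [-180.0, -0.0, 161.0]
wrist_force: [-0.9, 0.6, -0.5]
finger_gap: 0.0005
grasp_force: 0.0
reset_pin_top [([0.4673, 0.1161, 0.0474], 0.37)]
start_key_top [([0.5124, -0.0302, 0.0596], 0.76)]
start_box [([0.5085, -0.0351, 0.004], 0.81)]
breaker_box [([0.4676, 0.1165, 0.0002], 0.95)]
stop_button_top [([0.4627, -0.2128, 0.0681], 0.66)]
pencil [([0.4869, 0.0495, 0.0034], 0.77)]
```

View pics/s5.png

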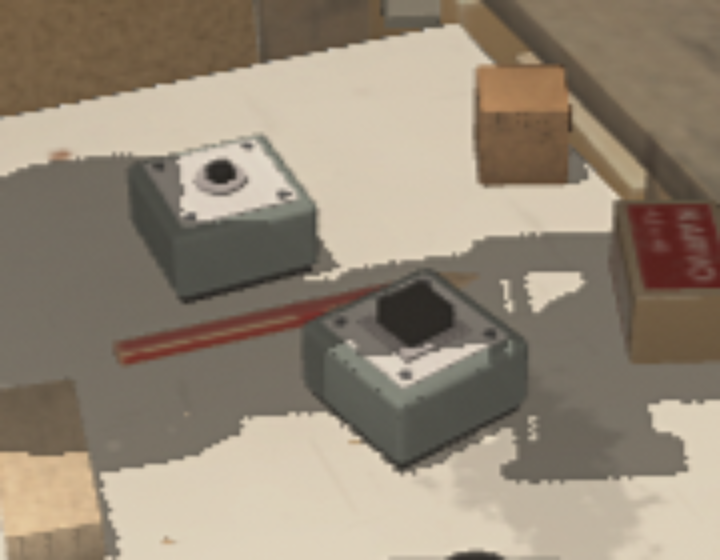

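The pin at (220,172) is home, the key at (415,312) is up again, and the boxes and other things have not moved. I'm handing in.

```bash
python3 -c "
from plant import robot
print(robot.hand_in())"
```

```text
the job is handed in; nothing more can be done
None
```

I pressed the reset pin home, pressed the start key fully down and let it spring up, then withdrew the arm and handed the job in; the hand-in returned no verdict, but the last picture showed nothing else disturbed.

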